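# Seat the slatted board in the cast-drying rack and turn the catch over it

## Robot

A 7-joint arm with a two-finger parallel gripper is mounted at the origin on a cart in front of the work surface, level with it; the furniture and walls round the work are solid. World frame = base frame: x ahead of the robot, y to its left, z up, the work surface at z = 0. Lengths are in m, angles in rad, forces in N, time in s.
With the tool pointing down it reaches from about 0.4 to 0.85 m from the base axis. Payload 10.4 kg.
Tool frame: the origin (TCP) lies between the finger pads; the fingertips stand ahead of it and the grasp point (between the pads) lies 3 mm ahead of it (r.tips_ahead is the z of the fingertips in the tool frame, in m); z points along the fingers, y is the line along which they close (so a half turn about z gives the same grasp; the last joint's range is limited). The gripper opens to 87 mm and grips with 3 to 60 N. Pads are 19 mm wide; open, the fingers measure 117 mm over their backs; the gripper's body (75 mm by 190 mm) begins 51 mm behind the grasp point.
Start: joints at [1.188, 0.332, -0.065, 1.46, 0.022, 1.35, -0.088], TCP at [0.22, -0.585, 0.245] pointing down, gripper open.
Joint ranges: [-2.6, 2.6], [-0.5, 2.12], [-1.47, 1.34], [0.16, 2.42], [-1.27, 4.41], [0.06, 2.06], [-2.6, 2.6]. Speed limits (rad/s): [2.22, 2.22, 2.79, 2.79, 3.14, 3.14, 3.14].

## Interface

Orientations are given as a unit quaternion [x, y, z, w].
In Python, from bench import telemetry, camera, get_calibration, r gives the robot as it stands.
- The arm moves only by the tool drive_tool, never from a script. Its argument "series" is one flat list of numbers, 7 for each row, row after row: the turn, a rotation vector about the tool's x, y, z in units of 5 degrees (1.0 is 5 degrees), then the shift along the tool's x, y, z in units of 40 mm (1.0 is 40 mm), then the opening, from -1 (shut) to 1 (fully open). A call has 1 to 10 rows; each row is the pose to reach, as a shift and turn from the pose commanded when the call began, along the tool's axes at that moment; what a row does not reach only later rows make up. A row lasts 1/12 s, in which the tool goes at most 41.7 mm and 7.16 degrees, less where a joint would pass 70% of its speed; a pose out of reach is approached as far as the arm can. A call with a gripper value outside its range is refused whole. The fingers move at their own pace and stop on an object; "grip_force" is the grip in N (left out, the last holds). Time passes only in rows, so rows that repeat a pose let the fingers close. It gives the time, the measured TCP pose, the force, the opening and the grip force at its end, in the units of the state.
- telemetry.read_state(): the state, without advancing time (a new reading comes with each control period).
- camera(name): name is "scene" or "top"; returns the picture (384x512x3 uint8, red, green, blue); there is no depth.
- get_calibration(name): a dict with "fovy" (degrees; the focal length in pixels is half the picture's height over the tangent of half this angle, whatever the lens; pixels are square), "cx", "cy" (the principal point, pixels), "dist" ([k1, k2, p1, p2, k3] as OpenCV has them; the pictures are not rectified), "xyz" and "rotation" of the camera in the world. Camera axes: x right, y up, looking along -z (the intrinsics and any distortion apply to the point x, -y, -z); pixel columns grow to the right and rows downward; lengths in m; the calibration is good to about 2 mm. A picture is of the moment at which its call begins. get_calibration takes no time and is no camera call.
- r.close_job(): hands the job in; it is judged then, once.
The state is a dict: "time": time; "joint_positions": joint angles; "joint_vel": joint speeds; "joint_torque": joint torques, N m; "ee_pos": TCP position; "eef_rot": TCP orientation; "ft_force": force on the tool from outside, world axes, zero at the start; "torque": the same for the moment, N m; "width": finger opening in m; "grip_force": force on a finger pad.
Only numpy, scipy, OpenCV 4.12 (cv2) and the standard library are available. Lean on these libraries where they do the work, as an engineer would, in place of code of your own. Each camera call takes 0.05 s, during which the arm holds its last target. There are 200 camera calls.

## Task

The slatted wooden board with the freshly rinsed casts stands too far out on the runners of the drying rack. With a fingertip gently push its near end along the runners until it drops into the notches, stop pushing there, and then push the stud of the turn catch round so that the catch bar lies across the near edge of the board. Lift nothing, do not touch the casts or the denture on the board and keep them standing, and leave the other things on the bench where they are.

Things in the scene. Friction and masses are not known exactly. Their poses are not given: they have to be found in the camera images.
- rack: Low aluminium drying rack, fixed to the bench, 345 (x) x 222 (y) x 75 mm. Origin on the bench under the centre of the board's home place; x runs along the runners away from the robot (the way to push), y left, z up. Runner tops at z = 60 mm, 74 to 92 mm either side of the middle, x = -215 to +130 mm; side guides outside them up to z = 70 mm. Between the runners nothing stands above z = 32 mm.
- notch_line (a point): Home place of the board's origin: rack x = 0, y = 0, z = 53 mm; axes as the rack's. Each runner has two notches, 20 mm long (x) and 7 mm deep, centred 66 mm before and 66 mm beyond this point. The board's battens drop into them, with 3 mm of play either way in x and 2 mm in y.
- board: Loose slatted wooden board, 190 (x) x 180 (y) mm, 0.7 to 0.95 kg with its load. Origin at its middle, at the underside of its two cross battens (14 mm long in x, at x = -66 and +66 mm); axes as the rack's; slat tops at +19 mm. It rides with its origin at rack z = 60 mm and drops 7 mm when home. Starts 55 to 95 mm short of home. Sliding takes 3 to 8 N; the notches then stop it dead.
- board_push (a point): Middle of the near face of the board's nosing, the upright strip across its near end (130 mm wide, flat, upright; the face reaches from 15 mm below to 14 mm above this point). 95 mm before the board's origin and 5 mm above it. Push here, along the rack's x axis.
- catch (a joint): Turn catch left on the rack: flat steel bar 58 x 13 x 5 mm on an upright pivot. 0: points along the runner towards the robot, outside the board; positive swings it right, over the board; 1.57: square across the board's near edge (stops at 1.60 and -0.6). Stays where left. Starts at -0.5 to 0.03. Underside at z = 74.5 mm: clears the seated board (top 72 mm), strikes it while it rides (79 mm).
- catch_pivot (a point): Axis of the catch at the underside of the bar: x = -83, y = +105, z = 74.5 mm of the rack.
- catch_stud (a point): Middle of the upright black thumb stud near the bar's end, 50 mm from the pivot axis; 12 mm diameter, from 79.5 to 100.5 mm above the bench. At joint 0 it is at x = -133, y = +105 mm of the rack, at 1.57 at x = -83, y = +55 mm. Takes about 1 to 2 N to push round.
- cast_yellow: Yellow dental cast, 64x70x55 mm, standing on the far half of the board. Origin at the centre of its underside. Not to be touched.
- cast_white: White dental cast, 66x70x47 mm, standing beside the yellow one on the far half of the board. Origin at the centre of its underside. Not to be touched.
- denture: Pink denture, 50x62x19 mm, lying on the near half of the board, right of the middle. Origin at the centre of its underside. Not to be touched.
- cast_yellow_2: Low yellow dental cast on the bench right of the rack, 66x69x40 mm, loose. Origin at the centre of its underside. To be left alone.
- silicone_key: Purple horseshoe of silicone on the bench right of the rack, 37x66x15 mm, loose. Origin at the centre of its underside. To be left alone.
- jar_blue: White jar with blue cap left of the rack, 48 mm diameter, 62 mm tall, loose. Origin at the centre of its underside. To be left alone.
- dropper_1: Brown dropper bottle left of the rack, 33 mm diameter, 102 mm tall, loose. Origin at the centre of its underside. To be left alone.

How it is judged:
On the way, in this order (a step that is already met when the one before it is completed fails the run):
1. the board has dropped into the notches (z of board in the frame of rack below 0.0545 m and x of board in the frame of rack between -0.004 and 0.004 m), for 0.2 s.
2. the catch lies across the board's near edge (value of joint catch above 1.3 rad), for 0.2 s.
At the end, for the whole second after the job is handed in: The board lies in the notches (within 4 mm of home along the runners, within 1.5 mm of seated height, level), the catch is turned to at least 1.3 rad across its near edge, both casts and the denture stand upright on the board, and everything is at rest (all of step 1 and angle between board's own z axis and vertical below 0.03 rad and value of joint catch above 1.3 rad and z of each of cast_yellow, cast_white, denture in the frame of board above 0.015 m and angle between each of cast_yellow, cast_white, denture's own z axis and vertical below 0.1 rad and linear speed of board below 0.02 m/s and velocity of joint catch below 0.1 rad/s); the robot touches nothing.
It fails at once if the board is lifted off the runners (more than 8 mm) (z of board in the frame of rack above 0.068 m).
It fails at once if the board is rammed into the notches or forced (over 150 N) (contact force between the fingers and board above 150 N).
It fails at once if a cast or the denture on the board is touched (contact force between any of the arm, the fingers and cast_yellow above 0.5 N or contact force between any of the arm, the fingers and cast_white above 0.5 N or contact force between any of the arm, the fingers and denture above 0.5 N).
It fails at once if a cast or the denture is lifted or tips over (z of any of cast_yellow, cast_white, denture in the frame of board above 0.035 m or angle between any of cast_yellow, cast_white's own z axis and vertical above 0.5 rad or angle between denture's own z axis and vertical above 0.7 rad).
It fails at once if a thing on the bench is disturbed (distance of any of cast_yellow_2, silicone_key, jar_blue, dropper_1 from where it was at the start of the episode above 0.015 m).
It also fails if it takes over 51 s, if anything falls off the work surface, if the arm or the gripper's body presses on something with over 40 N, if the wrist force passes 120 N, or if a joint passes its speed limit or range.

## Working session

There is one attempt and no reset: what is moved stays moved. The work goes in short steps, Python scripts to look and compute and a tool call to move; the robot and the scene stay as the last step left them, time stands still between calls to the robot, and variables do not carry over. Pictures are saved under pics/ and viewed, at most 11 in all, crops included, and the job is handed in when it is done.

Besides the shell and the picture viewer there is one more tool, called after "Call:" as name(argument=value, ...) on one line, values as JSON. drive_tool: Moves the arm, as the interface text tells. Its arguments: {"type":"object","properties":{"series":{"type":"array"},"grip_force":{"type":"number"}},"required":["series"]}

```bash
mkdir -p pics; ls; python3 - <<'E'
from bench import telemetry,camera,get_calibration,r
import cv2
for n in("scene","top"):
    im=camera(n); cv2.imwrite(f"pics/{n}0.png",im[:,:,::-1]); print(get_calibration(n))
print(telemetry.read_state(), r.tips_ahead)
E
```

```text
pics
{'fovy': 52.870451508539745, 'cx': 257.5596235492498, 'cy': 193.45254490384877, 'dist': array([-0.00488196,  0.        ,  0.        ,  0.        ,  0.        ]), 'xyz': array([0.02784053, 0.5834159 , 0.57171028]), 'rotation': array([-0.20466781,  0.43696965,  0.7913276 , -0.37545871])}
{'fovy': 56.946737269542396, 'cx': 256.83297253153756, 'cy': 191.76074694786706, 'dist': array([0.01495927, 0.        , 0.        , 0.        , 0.        ]), 'xyz': array([0.4647948 , 0.06985388, 0.93189499]), 'rotation': array([ 0.0688601 , -0.05660019, -0.70147256,  0.70710039])}
{'time': 0.1, 'joint_positions': array([ 1.18841581,  0.33281523, -0.06471156,  1.46082649,  0.02157025,
        1.34992951, -0.08848392]), 'joint_vel': array([-0.00163347, -0.00115721,  0.00010362, -0.00347534, -0.00250891,
        0.00165021, -0.00020098]), 'joint_torque': array([ 1.91806714e-03, -6.24543357e+01,  2.47394125e-02, -3.90720606e+01,
       -6.15151925e-02,  3.66577122e-02,  3.28258227e-05]), 'ee_pos': array([ 0.21994453, -0.58468227,  0.24384414]), 'eef_rot': array([ 9.83859638e-01,  1.78940770e-01, -1.27375109e-04, -6.29623628e-04]), 'ft_force': array([ 0.67945434, -0.70857834,  0.8995525 ]), 'torque': array([-0.00293543, -0.01541665,  0.0196026 ]), 'grip_force': 0.0, 'width': 0.08712221477292535} 0.022
```

View pics/scene0.png

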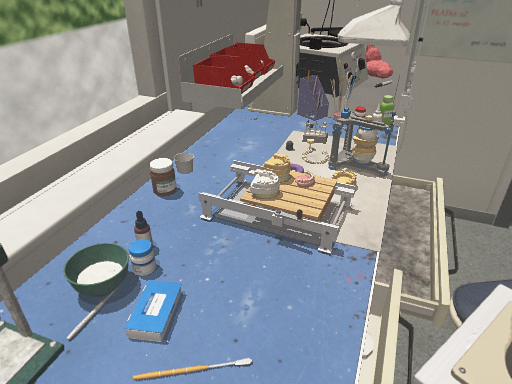

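View pics/top0.png

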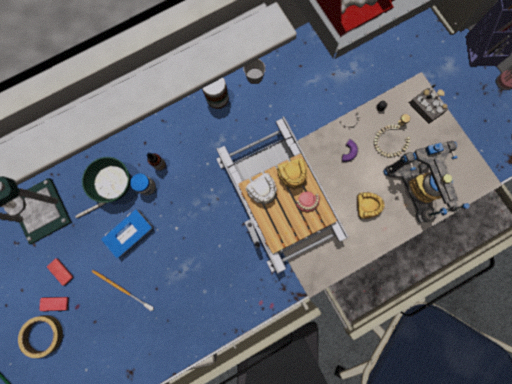

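```bash
python3 - <<'E'
import cv2
im=cv2.imread("pics/top0.png")[110:280,205:355]; cv2.imwrite("pics/c1.png",cv2.resize(im,None,fx=3.5,fy=3.5,interpolation=cv2.INTER_CUBIC))
im=cv2.imread("pics/scene0.png")[145:255,190:365]; cv2.imwrite("pics/c2.png",cv2.resize(im,None,fx=4.5,fy=4.5,interpolation=cv2.INTER_CUBIC))
E
```

```text
(no output)
```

View pics/c1.png

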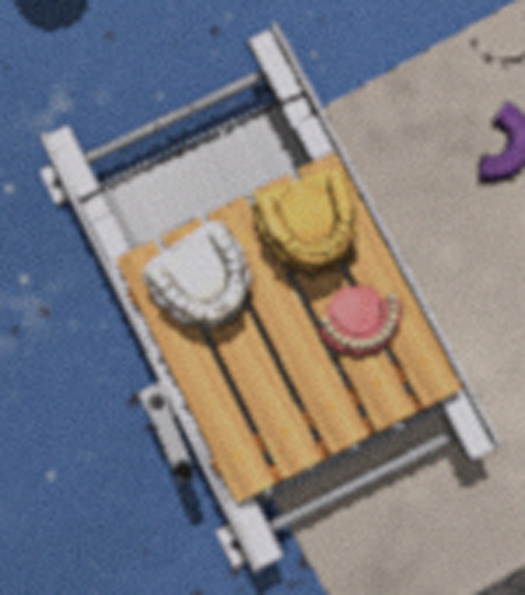

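View pics/c2.png

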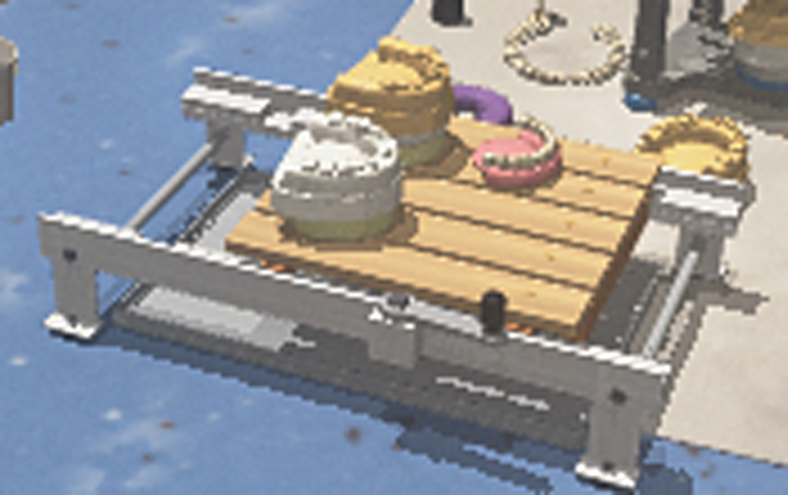

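```bash
cat >h.py <<'E'
import numpy as np,cv2
from bench import telemetry,camera,get_calibration,r
from scipy.spatial.transform import Rotation as R
def ray(n,uv,z):
    c=get_calibration(n); f=192/np.tan(np.radians(c["fovy"]/2))
    K=np.array([[f,0,c["cx"]],[0,f,c["cy"]],[0,0,1]])
    p=cv2.undistortPoints(np.array(uv,float).reshape(-1,1,2),K,c["dist"]).reshape(-1,2)
    d=np.c_[p[:,0],-p[:,1],-np.ones(len(p))]; q=np.array(c["rotation"])
    d=R.from_quat(q).apply(d); o=np.array(c["xyz"])
    return o+d*((z-o[2])/d[:,2])[:,None]
def proj(n,P):
    c=get_calibration(n); f=192/np.tan(np.radians(c["fovy"]/2))
    K=np.array([[f,0,c["cx"]],[0,f,c["cy"]],[0,0,1]])
    p=R.from_quat(c["rotation"]).inv().apply(np.atleast_2d(P)-c["xyz"])*[1,-1,-1]
    return cv2.projectPoints(p,np.zeros(3),np.zeros(3),K,c["dist"])[0].reshape(-1,2)
E
python3 - <<'E'
from h import *
t=lambda a:np.array(a)/3.5+[205,110]
s=lambda a:np.array(a)/4.5+[190,145]
np.set_printoptions(precision=4,suppress=True)
B=ray("top",t([[120,262],[335,155],[463,393],[235,500]]),.079);print(B)
for i in range(4):d=B[(i+1)%4]-B[i];print(np.linalg.norm(d),np.degrees(np.arctan2(d[1],d[0])))
S=ray("scene",s([[228,242],[580,338],[660,170]]),.079);print("scene fl,nl,nr",S)
print("guide L far, near, R far, near (top)",ray("top",t([[43,135],[250,572],[275,25],[495,445]]),.070))
print("pivot,stud top",ray("top",t([[157,402]]),.08),ray("top",t([[181,467]]),.1005))
print("stud top scene",ray("scene",s([[494,294]]),.1005), "pivot",ray("scene",s([[398,300]]),.081))
E
```

```text
[[ 0.6349  0.1287  0.079 ]
 [ 0.7134 -0.0229  0.079 ]
 [ 0.5447 -0.1084  0.079 ]
 [ 0.4709  0.0477  0.079 ]]
0.17078127789347466 -62.6279545173399
0.18905646794640682 -153.1331529434973
0.17265348813564724 115.31181055491385
0.1828743264388427 26.298103067464663
scene fl,nl,nr [[ 0.6359  0.1329  0.079 ]
 [ 0.4628  0.0529  0.079 ]
 [ 0.5432 -0.0981  0.079 ]]
guide L far, near, R far, near (top) [[ 0.73    0.1868  0.07  ]
 [ 0.423   0.0373  0.07  ]
 [ 0.8145  0.0188  0.07  ]
 [ 0.51   -0.131   0.07  ]]
pivot,stud top [[0.5367 0.1014 0.08  ]] [[0.492  0.0842 0.1005]]
stud top scene [[0.4939 0.0818 0.1005]] pivot [[0.5392 0.1014 0.081 ]]
```

```bash
cat >>h.py <<'E'
O=np.array([.658,.045]); YAW=np.radians(26.1)
U=np.array([np.cos(YAW),np.sin(YAW)]);V=np.array([-U[1],U[0]])
def w(x,y,z): return np.r_[O+x*U+y*V,z]
def rk(p): d=np.array(p[:2])-O; return np.round([d@U,d@V,p[2]],4)
def go(p,yaw=YAW):
    s=telemetry.read_state(); T=R.from_quat(s["eef_rot"])
    G=R.from_quat([np.cos(yaw/2),np.sin(yaw/2),0,0])
    print("t",s["time"],"rack",rk(s["ee_pos"]),"F",np.round(s["ft_force"],1))
    print("turn",np.round(np.degrees((T.inv()*G).as_rotvec())/5,2),"shift",np.round(T.inv().apply(p-s["ee_pos"])/.04,2))
E
python3 -c "
from h import *
go(w(-.21,0,.2))"
```

```text
t 0.1 rack [-0.6704 -0.3728  0.2438] F [ 0.7 -0.7  0.9]
turn [-0.01 -0.   -1.1 ] shift [ 10.57 -10.37   1.11]
```

Call:
drive_tool(series=[0,0,-1.1,5.3,-5.2,0,-1,0,0,-1.1,5.3,-5.2,0,-1,0,0,-1.1,5.3,-5.2,0,-1,0,0,-1.1,5.3,-5.2,0,-1,0,0,-1.1,5.3,-5.2,0,-1,0,0,-1.1,5.3,-5.2,0,-1,0,0,-1.1,5.3,-5.2,0,-1,0,0,-1.1,5.3,-5.2,0,-1,0,0,-1.1,5.3,-5.2,0,-1,0,0,-1.1,5.3,-5.2,0,-1])

```text
time: 0.93
ee_pos: [0.3449, -0.3161, 0.2445]
eef_rot: [0.974, 0.226, -0.0, 0.0]
ft_force: [0.6, -1.4, -0.2]
width: 0.028
grip_force: 0.0
```

```bash
python3 -c "
from h import *
go(w(-.21,0,.2))"
```

```text
t 0.9333 rack [-0.44   -0.1865  0.2445] F [ 0.6 -1.4 -0.2]
turn [0.   0.01 0.01] shift [ 5.75 -4.66  1.11]
```

Call:
drive_tool(series=[0,0,0,5.75,-4.66,0,-1,0,0,0,5.75,-4.66,0,-1,0,0,0,5.75,-4.66,0,-1,0,0,0,5.75,-4.66,0,-1,0,0,0,5.75,-4.66,0,-1,0,0,0,5.75,-4.66,0,-1,0,0,0,5.75,-4.66,1.1,-1,0,0,0,5.75,-4.66,1.1,-1,0,0,0,5.75,-4.66,1.1,-1,0,0,0,5.75,-4.66,1.1,-1])

```text
time: 1.77
ee_pos: [0.4695, -0.0482, 0.1997]
eef_rot: [0.974, 0.226, -0.001, -0.001]
ft_force: [-0.8, -0.7, 0.6]
width: 0.0005
grip_force: 0.0
```

```bash
python3 -c "
from h import *
go(w(-.21,0,.077))
cv2.imwrite('pics/s1.png',cv2.resize(camera('scene')[60:270,150:400,::-1],None,fx=2.5,fy=2.5))"
```

```text
t 1.7667 rack [-0.2103 -0.0007  0.1997] F [-0.8 -0.7  0.6]
turn [-0.02  0.02 -0.  ] shift [ 0.01 -0.01  3.07]
```

View pics/s1.png

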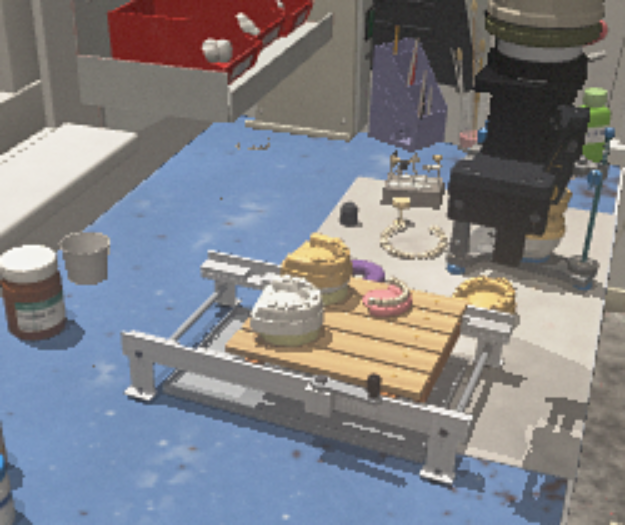

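The scene view shows the closed gripper at about (510,240) in the crop, standing above and short of the board's near edge. The casts and denture are untouched, so I lower it.

Call:
drive_tool(series=[0,0,0,0,0,1,-1,0,0,0,0,0,2,-1,0,0,0,0,0,2.6,-1,0,0,0,0,0,3.07,-1,0,0,0,0,0,3.07,-1,0,0,0,0,0,3.07,-1])

```text
time: 2.32
ee_pos: [0.4697, -0.0488, 0.0782]
eef_rot: [0.974, 0.225, -0.0, 0.0]
ft_force: [0.2, -0.0, 0.1]
width: 0.0008
grip_force: 0.0
```

```bash
python3 -c "
from h import *
go(w(-.18,0,.077))"
```

```text
t 2.3167 rack [-0.2103 -0.0014  0.0782] F [ 0.2 -0.   0.1]
turn [-0.    0.01 -0.03] shift [ 0.76 -0.04  0.03]
```

Call:
drive_tool(series=[0,0,0,0.15,-0.02,0,-1,0,0,0,0.3,-0.03,0,-1,0,0,0,0.45,-0.03,0,-1,0,0,0,0.55,-0.03,0,-1,0,0,0,0.65,-0.03,0,-1,0,0,0,0.75,-0.03,0,-1,0,0,0,0.85,-0.03,0,-1,0,0,0,0.95,-0.03,0,-1,0,0,0,1.05,-0.03,0,-1,0,0,0,1.15,-0.03,0,-1])

```text
time: 3.15
ee_pos: [0.5085, -0.0271, 0.0774]
eef_rot: [0.974, 0.225, -0.003, 0.001]
ft_force: [-13.1, -6.0, 11.1]
width: 0.0006
grip_force: 6.7
```

```bash
python3 -c "
from h import *
go(w(-.1045,0,.077))"
```

```text
t 3.15 rack [-0.166   0.001   0.0774] F [-13.1  -6.   11.1]
turn [-0.    0.07 -0.01] shift [1.54 0.02 0.  ]
```

Call:
drive_tool(series=[0,0,0,0,0,0,-1,0,0,0,0,0,0,-1])

```text
time: 3.32
ee_pos: [0.5095, -0.0265, 0.0774]
eef_rot: [0.974, 0.226, -0.002, 0.0]
ft_force: [-5.2, -2.6, 4.5]
width: 0.0008
grip_force: 3.1
```

```bash
python3 -c "
from h import *
go(w(-.1045,0,.077))
a=camera('scene')[120:260,190:380,::-1];b=camera('top')[110:290,205:395,::-1]
cv2.imwrite('pics/s2.png',cv2.resize(np.vstack([a,b]),None,fx=1.85,fy=1.85))"
```

```text
t 3.3167 rack [-0.1648  0.0012  0.0774] F [-5.2 -2.6  4.5]
turn [-0.    0.04 -0.  ] shift [1.51 0.03 0.  ]
```

View pics/s2.png

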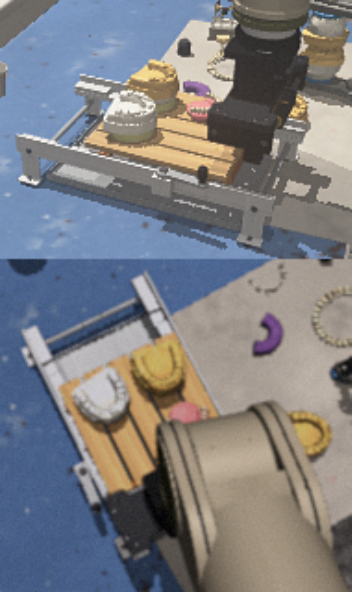

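Top view: the far-left board corner has moved about 7 px (16 mm) up the runners, casts standing. The push is working, so I continue.

Call:
drive_tool(series=[0,0,0,0.1,0,0,-1,0,0,0,0.2,0,0,-1,0,0,0,0.3,0,0,-1,0,0,0,0.4,0,0,-1,0,0,0,0.5,0.01,0,-1,0,0,0,0.6,0.02,0,-1,0,0,0,0.7,0.02,0,-1,0,0,0,0.8,0.02,0,-1,0,0,0,0.9,0.02,0,-1,0,0,0,1.0,0.02,0,-1])

```text
time: 4.25
ee_pos: [0.5441, -0.0103, 0.0773]
eef_rot: [0.974, 0.225, -0.004, 0.001]
ft_force: [-17.5, -6.4, 14.0]
width: 0.0003
grip_force: 8.9
```

```bash
python3 -c "
from h import *
go(w(-.1045,0,.077))"
```

```text
t 4.25 rack [-0.1267  0.0004  0.0773] F [-17.5  -6.4  14. ]
turn [-0.01  0.09 -0.01] shift [0.55 0.01 0.  ]
```

Call:
drive_tool(series=[0,0,0,0.05,0,0,-1,0,0,0,0.1,0,0,-1,0,0,0,0.15,0,0,-1,0,0,0,0.2,0,0,-1,0,0,0,0.25,0,0,-1,0,0,0,0.3,0,0,-1])

```text
time: 4.75
ee_pos: [0.5546, -0.005, 0.0772]
eef_rot: [0.974, 0.226, -0.004, 0.001]
ft_force: [-17.7, -4.8, 14.1]
width: 0.0003
grip_force: 8.8
```

Call:
drive_tool(series=[0,0,0,0.05,0,0,-1,0,0,0,0.1,0,0,-1,0,0,0,0.15,0,0,-1])

```text
time: 5.0
ee_pos: [0.5601, -0.0022, 0.0772]
eef_rot: [0.974, 0.226, -0.004, 0.001]
ft_force: [-16.1, -4.7, 11.2]
width: 0.0003
grip_force: 8.0
```

```bash
python3 -c "
from h import *
go(w(-.1045,0,.077))"
```

```text
t 5.0 rack [-0.1087  0.0007  0.0772] F [-16.1  -4.7  11.2]
turn [-0.01  0.09 -0.01] shift [0.11 0.02 0.  ]
```

Call:
drive_tool(series=[0,0,0,0.04,0,0,-1,0,0,0,0.08,0,0,-1,0,0,0,0.12,0,0,-1])

```text
time: 5.25
ee_pos: [0.5658, 0.0005, 0.0771]
eef_rot: [0.974, 0.226, -0.002, 0.0]
ft_force: [-10.6, -3.5, 5.9]
width: 0.0003
grip_force: 5.5
```

```bash
python3 -c "
from h import *
go(w(-.1045,0,.077))"
```

```text
t 5.25 rack [-0.1024  0.0006  0.0771] F [-10.6  -3.5   5.9]
turn [-0.01  0.05 -0.  ] shift [-0.05  0.02  0.  ]
```

Call:
drive_tool(series=[0,0,0,0.04,0,0,-1,0,0,0,0.08,0,0,-1])

```text
time: 5.42
ee_pos: [0.5677, 0.0015, 0.0771]
eef_rot: [0.974, 0.226, -0.003, 0.0]
ft_force: [-14.0, -4.2, 9.6]
width: 0.0008
grip_force: 7.2
```

```bash
python3 -c "
from h import *
go(w(-.1045,0,.077))
a=camera('scene')[120:260,190:380,::-1];b=camera('top')[110:290,205:395,::-1]
cv2.imwrite('pics/s3.png',cv2.resize(np.vstack([a,b]),None,fx=1.85,fy=1.85))"
```

```text
t 5.4167 rack [-0.1003  0.0006  0.0771] F [-14.   -4.2   9.6]
turn [-0.01  0.08 -0.  ] shift [-0.11  0.02  0.  ]
```

View pics/s3.png

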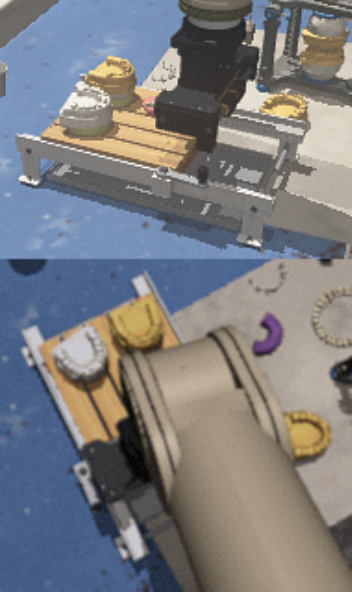

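```bash
python3 -c "
from h import *
for z in(.072,.079):
  print(rk(ray('top',[[228.2,153.8]],z)[0]),rk(ray('scene',[[190+40/1.85,120+137/1.85]],z)[0]))
print(rk(ray('top',[[239.3,184.9]],.079)[0]))
for x,z in((.095,.072),(.085,.079)): print(proj('top',w(x,.09,z)),proj('scene',w(x,.09,z)),proj('scene',w(-190*.001+x,.09,z)))
b=camera('top')[140:215,205:300,::-1];a=camera('scene')[165:225,195:320,::-1]
cv2.imwrite('pics/s4.png',np.vstack([cv2.resize(b,(750,592-240)),cv2.resize(a,(500,240),interpolation=2)[:, :500] if 0 else cv2.resize(a,(750,240))]))"
```

```text
[0.1019 0.0766 0.072 ] [0.0967 0.0899 0.072 ]
[0.0998 0.0768 0.079 ] [0.0907 0.0993 0.079 ]
[0.0159 0.0854 0.079 ]
[[224.51668505 158.44264848]] [[212.22072976 194.22989447]] [[285.90348394 213.38182181]]
[[225.89004997 161.18454529]] [[215.67926505 192.7041837 ]] [[290.25060218 211.89944349]]
```

View pics/s4.png

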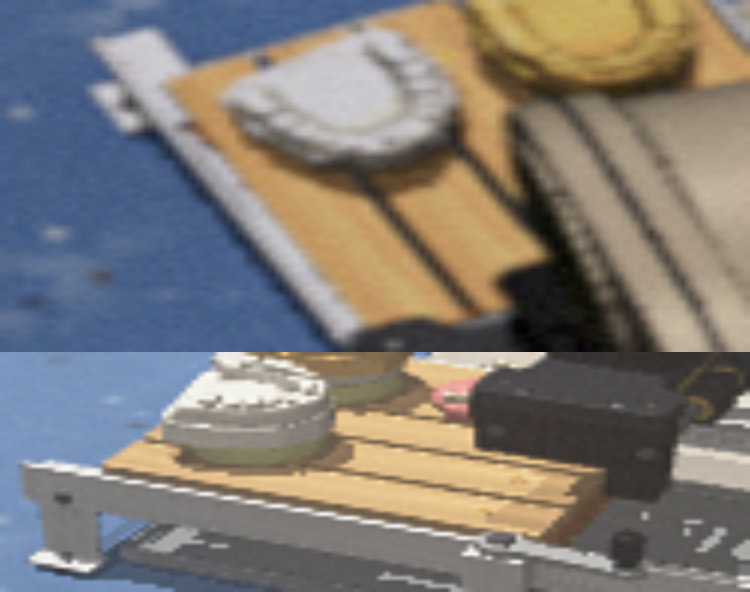

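Call:
drive_tool(series=[0,0,0,0.04,0,0,-1,0,0,0,0.08,0,0,-1])

```text
time: 5.78
ee_pos: [0.5683, 0.0017, 0.0769]
eef_rot: [0.974, 0.225, -0.006, 0.001]
ft_force: [-32.5, -9.7, 27.1]
width: 0.0003
grip_force: 16.8
```

Call:
drive_tool(series=[0,0,0,0.04,0,0,-1,0,0,0,0.08,0,0,-1])

```text
time: 5.95
ee_pos: [0.5685, 0.0018, 0.0768]
eef_rot: [0.974, 0.225, -0.01, 0.002]
ft_force: [-47.5, -15.1, 38.9]
width: 0.0007
grip_force: 24.4
```

```bash
python3 -c "
from h import *
go(w(-.1045,0,.077))"
```

```text
t 5.95 rack [-0.0994  0.0005  0.0768] F [-47.5 -15.1  38.9]
turn [-0.02  0.22 -0.02] shift [-0.13  0.01 -0.  ]
```

Stopped dead: force rises without motion. Back off and look.

Call:
drive_tool(series=[0,0,0,-0.2,0,0,-1,0,0,0,-0.6,0,0,-1,0,0,0,-1.2,0,0,-1,0,0,0,-1.8,0,0,-1,0,0,0,-2.2,0,0,-1,0,0,0,-2.2,0,-1,-1,0,0,0,-2.2,0,-2,-1,0,0,0,-2.2,0,-2.5,-1,0,0,0,-2.2,0,-2.5,-1,0,0,0,-2.2,0,-2.5,-1])

```text
time: 6.78
ee_pos: [0.4977, -0.0334, 0.1789]
eef_rot: [0.974, 0.226, 0.001, 0.001]
ft_force: [-0.0, 0.0, -0.8]
width: 0.0005
grip_force: 0.0
```

```bash
python3 -c "
from h import *
go(w(-.1045,0,.077))
a=camera('scene')[150:255,190:350,::-1];b=camera('top')[115:275,205:365,::-1]
cv2.imwrite('pics/s5.png',np.hstack([cv2.resize(a,None,fx=2.5,fy=2.5,interpolation=2),cv2.resize(b,None,fx=2.5,fy=2.5,interpolation=2)[:262]]) if 0 else cv2.resize(a,(800,525),interpolation=2))
cv2.imwrite('pics/full_top5.png',camera('top')[:,:,::-1])
for x,z in((0,.072),(0,.079)):
  print(np.round(proj('scene',[w(x+.095,.09,z),w(x-.095,.09,z),w(x-.095,-.09,z)]),1).tolist(),np.round(proj('top',[w(x+.095,.09,z),w(x-.095,.09,z)]),1).tolist())"
```

```text
t 6.7833 rack [-0.1784  0.0002  0.1789] F [-0.   0.  -0.8]
turn [ 0.02 -0.02  0.  ] shift [ 1.84 -0.    2.55]
[[212.2, 194.2], [285.9, 213.4], [310.7, 177.1]] [[224.5, 158.4], [257.1, 226.7]]
[[212.1, 191.8], [286.0, 210.8], [311.0, 174.7]] [[224.2, 157.7], [257.1, 226.5]]
```

View pics/s5.png

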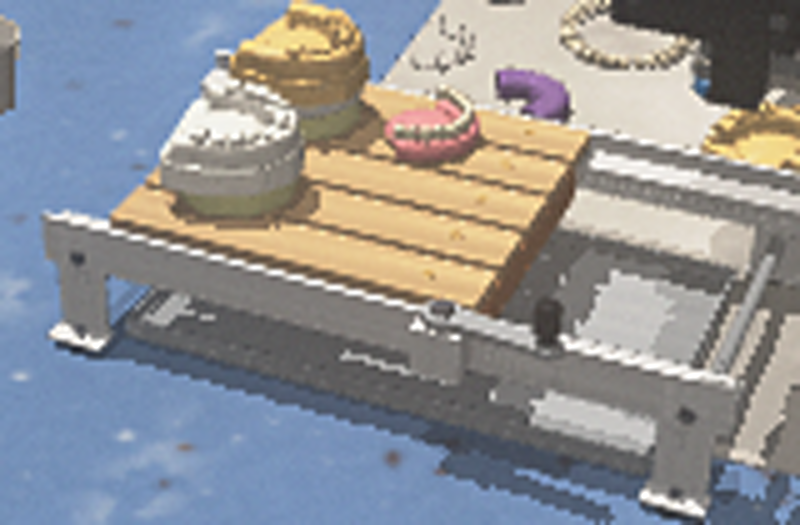

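The scene crop shows the board flush with the guide, its near-left corner at (488,308) just past the catch pivot at (443,308). The casts and denture are standing and the stud is at (547,320), so I turn to the catch next.

```bash
python3 -c "
from h import *
go(w(-.155,.130,.179),YAW-np.pi/4)"
```

```text
t 6.9333 rack [-0.1797  0.0009  0.1766] F [-0.2  0.1 -0.3]
turn [-0.    0.02  9.  ] shift [ 0.62 -3.23 -0.06]
```

Call:
drive_tool(series=[0,0,1.3,0.1,-0.5,0,-1,0,0,2.6,0.2,-1,0,-1,0,0,3.9,0.3,-1.5,0,-1,0,0,5.2,0.4,-2,0,-1,0,0,6.5,0.5,-2.5,0,-1,0,0,7.8,0.6,-3,0,-1,0,0,9,0.62,-3.23,0,-1,0,0,9,0.62,-3.23,0,-1,0,0,9,0.62,-3.23,0,-1,0,0,9,0.62,-3.23,0,-1])

```text
time: 7.77
ee_pos: [0.4623, 0.0926, 0.1771]
eef_rot: [0.987, -0.163, -0.0, 0.0]
ft_force: [-0.6, 0.4, 0.0]
width: 0.0004
grip_force: 0.0
```

```bash
python3 -c "
from h import *
go(w(-.155,.130,.107),YAW-np.pi/4)"
```

```text
t 7.7667 rack [-0.1548  0.1289  0.1771] F [-0.6  0.4  0. ]
turn [0.01 0.01 0.04] shift [-0.02 -0.02  1.75]
```

Call:
drive_tool(series=[0,0,0,0,0,0.6,-1,0,0,0,0,0,1.2,-1,0,0,0,0,0,1.6,-1,0,0,0,0,0,1.75,-1,0,0,0,0,0,1.75,-1,0,0,0,0,0,1.75,-1])

```text
time: 8.27
ee_pos: [0.4626, 0.0932, 0.1081]
eef_rot: [0.986, -0.164, -0.0, -0.0]
ft_force: [0.2, 0.6, 0.5]
width: 0.0005
grip_force: 0.0
```

```bash
python3 -c "
from h import *
go(w(-.155,.130,.107),YAW-np.pi/4)
s=telemetry.read_state();T=R.from_quat(s['eef_rot'])
for th in(-.07,.2,.5,.8,1.1,1.3,1.5,1.57):
  x=-83-50*np.cos(th);y=105-50*np.sin(th)
  p=w((x-15.5*.707)/1e3,(y+15.5*.707)/1e3,.107)
  print(th,np.round(T.inv().apply(p-s['ee_pos'])/.04,2))"
```

```text
t 8.2667 rack [-0.1542  0.1292  0.1081] F [0.2 0.6 0.5]
turn [-0.    0.    0.01] shift [-0.03 -0.    0.03]
-0.07 [ 0.36 -0.01  0.03]
0.2 [0.61 0.21 0.03]
0.5 [0.95 0.37 0.03]
0.8 [1.32 0.42 0.03]
1.1 [1.69 0.36 0.03]
1.3 [1.92 0.26 0.03]
1.5 [2.12 0.11 0.03]
1.57 [2.18 0.05 0.03]
```

Call:
drive_tool(series=[0,0,0,0.2,0,0,-1,0,0,0,0.36,0,0,-1,0,0,0,0.48,0.1,0,-1,0,0,0,0.61,0.21,0,-1,0,0,0,0.72,0.27,0,-1,0,0,0,0.83,0.32,0,-1,0,0,0,0.95,0.37,0,-1,0,0,0,1.07,0.39,0,-1,0,0,0,1.2,0.41,0,-1,0,0,0,1.32,0.42,0,-1])

```text
time: 9.1
ee_pos: [0.5072, 0.0602, 0.1077]
eef_rot: [0.986, -0.164, 0.0, 0.0]
ft_force: [-1.8, -0.3, 0.2]
width: 0.0005
grip_force: 0.7
```

```bash
python3 -c "
from h import *
a=camera('scene')[120:240,200:360,::-1]
cv2.imwrite('pics/s6.png',cv2.resize(a,(720,540),interpolation=2))
go(w(-.155,.130,.107),YAW-np.pi/4)
s=telemetry.read_state();T=R.from_quat(s['eef_rot'])
for th in(.8,.95,1.1,1.2,1.3,1.4,1.5,1.57):
  x=-83-50*np.cos(th);y=105-50*np.sin(th)
  p=w((x-15.5*.707)/1e3,(y+15.5*.707)/1e3,.108)
  print(th,np.round(T.inv().apply(p-s['ee_pos'])/.04,2))"
```

```text
t 9.15 rack [-0.1281  0.0793  0.1078] F [-0.8 -0.6  0.1]
turn [-0.   -0.01 -0.01] shift [-1.37 -0.42  0.02]
0.8 [-0.03 -0.   -0.01]
0.95 [ 0.16 -0.02 -0.01]
1.1 [ 0.34 -0.06 -0.01]
1.2 [ 0.46 -0.11 -0.01]
1.3 [ 0.57 -0.16 -0.01]
1.4 [ 0.68 -0.23 -0.01]
1.5 [ 0.78 -0.31 -0.01]
1.57 [ 0.84 -0.37 -0.  ]
```

View pics/s6.png

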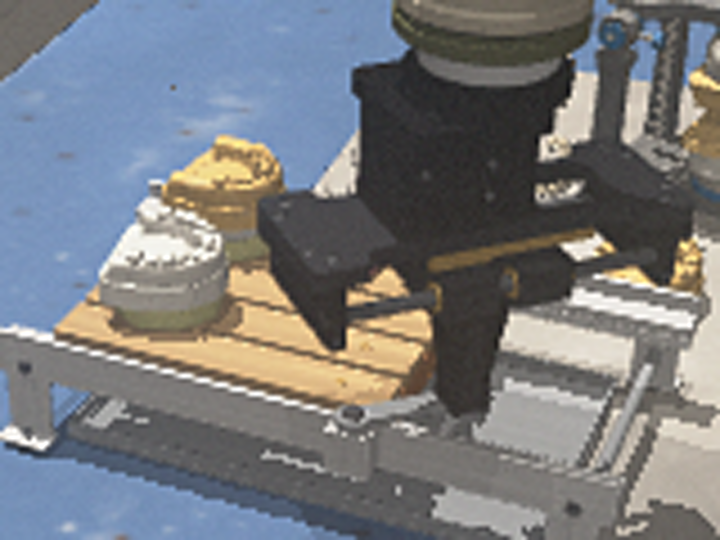

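The view shows the finger behind the stud and the bar swung from its pivot at (350,412) to about (440,405), with nothing else touched. I finish the arc.

Call:
drive_tool(series=[0,0,0,0.1,-0.01,0,-1,0,0,0,0.2,-0.03,0,-1,0,0,0,0.3,-0.05,0,-1,0,0,0,0.4,-0.08,0,-1,0,0,0,0.5,-0.12,0,-1,0,0,0,0.6,-0.18,0,-1,0,0,0,0.7,-0.24,0,-1,0,0,0,0.78,-0.31,0,-1,0,0,0,0.82,-0.34,0,-1,0,0,0,0.82,-0.34,0,-1])

```text
time: 9.98
ee_pos: [0.5427, 0.0634, 0.1078]
eef_rot: [0.986, -0.164, 0.0, -0.0]
ft_force: [0.3, 0.4, -0.1]
width: 0.0007
grip_force: 0.0
```

```bash
python3 -c "
from h import *
go(w(-.0945,.066,.108),YAW-np.pi/4)"
```

```text
t 9.9833 rack [-0.0954  0.0673  0.1078] F [ 0.3  0.4 -0.1]
turn [-0.01 -0.    0.01] shift [ 0.04  0.01 -0.01]
```

Call:
drive_tool(series=[0,0,0,-0.3,0,0,-1,0,0,0,-0.8,0,0,-1,0,0,0,-1.2,0,-0.6,-1,0,0,0,-2,0,-1.5,-1,0,0,0,-3,0,-2.5,-1,0,0,0,-3.5,0,-2.5,-1,0,0,0,-3.5,0,-2.5,-1,0,0,0,-3.5,0,-2.5,-1,0,0,0,-3.5,0,-2.5,-1])

```text
time: 10.73
ee_pos: [0.4101, 0.108, 0.2079]
eef_rot: [0.986, -0.164, 0.001, 0.0]
ft_force: [0.5, -0.5, -0.9]
width: 0.0004
grip_force: 0.0
```

```bash
python3 -c "
from h import *
a=camera('scene')[130:250,200:360,::-1]
cv2.imwrite('pics/s7.png',cv2.resize(a,(720,540),interpolation=2))
b=camera('top')
print(telemetry.read_state()['time'])
for th in(1.1,1.3,1.45,1.57):
  print(th,(proj('scene',w(-.083-.05*np.cos(th),.105-.05*np.sin(th),.1005))[0]-[200,130])*4.5)"
```

```text
10.8333
1.1 [430.22472047 302.80184671]
1.3 [415.21623142 295.04056303]
1.45 [402.53421461 290.33108092]
1.57 [391.70675551 287.31222576]
```

View pics/s7.png

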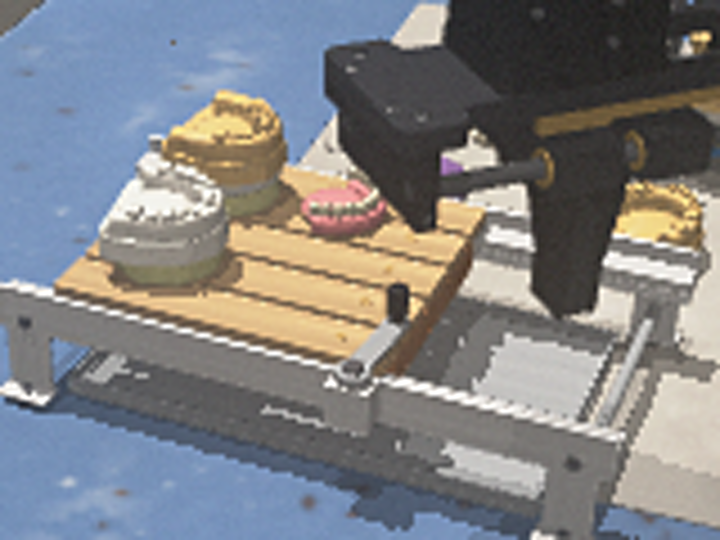

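The stud top is at (400,290), which gives about 1.48 rad. The bar lies over the board, the casts and denture are standing, and the robot is clear.

```bash
python3 -c "
from bench import r
print(r.close_job())"
```

```text
the job is handed in; nothing more can be done
None
```

I pushed the board along the runners until it stopped dead in the notches and swung the catch across its near edge to about 1.48 rad. The casts and denture stayed standing and untouched; the job is handed in, but no verdict came back.

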